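Load the hygiene swab into the reader

TASK

The chopping board has just been swabbed for a hygiene check. Take the used swab stick (the one with the tall grip) out of the rack, put it into the open tube in the swab reader and press it down fully home, its collar seated on the tube's rim; then swing the reader's hood completely shut over it. Leave the two sealed spares standing in the rack, and leave the timer and the note pad where they are.

Things in the scene. Friction and masses are not known exactly. Their poses are not given: they have to be found in the camera images.
- swab: Used swab stick, white, 118 mm long, 25 g, upright in any one of the rack's holes. Origin: centre of its collar's underside; z up the stick. Above: collar 26 mm diameter, 4 mm thick; round grip 16 mm, with an 18 mm thumb button, flat top at z 34 mm. Below: tapered stopper 10 mm wide down to z -22, shaft 9 mm, swab bud 10 mm with tapered end at z -80. Any grasp yaw serves.
- swab_tip (a point): The lower end of the swab bud, 80 mm below the collar's underside.
- reader: Swab reader, a white bench instrument, fixed. Origin on the bench under the axis of its tube; x to its back, y to its left, z up. In front a sloping console with screen and keys (x -121 to -48 mm, up to 75 mm high); the chamber housing spans x -55 to 68, y -50 to 50 mm, its top 100 mm above the bench.
- tube_mouth (a point): Centre of the rim of the reader's upright open tube, 104 mm above the bench; axes as the reader's. Slippery tube 12 mm wide inside, mouth flared to 19 mm, rim 23 mm outside. A tight seal lies 55 mm down: a stick put in rests on it, collar 25 mm above the rim, and needs a firm push of about 8 N for the last 25 mm, until the collar meets the rim. It then stays down.
- hood (a joint): Angle of the reader's grey hood, rad: 0 shut, about 1.6 standing open, 1.75 at its stop. Hinged along the reader's y axis at the back of the housing; light, stands by itself when upright, falls shut when swung well forward. It cannot shut over a stick that is not home.
- hood_hinge (a point): Middle of the hinge axis, 50 mm behind the tube's axis, 101 mm above the bench; the frame swings with the hood. In it the hood is a box open below: x -88 to -4, y -36 to 36, z 0 to 47 mm, walls 3 mm, with a thumb tab 9 mm out from its front edge. Open, it stands upright behind the tube, its closed top facing back.
- hood_top (a point): Point on the ribbed outer top of the hood, 58 mm from the hinge axis along the hood and 47 mm off it; its z axis is the outward normal.
- rack: Aluminium swab rack, 60 x 156 mm, 91 mm high, fixed. Origin on the bench under its centre; three 16.5 mm holes at y = -45, 0 and 45 mm of its own frame. The collars rest on its top plate.
- spare_a: A sealed spare swab in its tube, in another hole of the rack: low domed cap, 26 mm in diameter and only 12 mm high above the rack. Origin at the underside of the cap. Stays there.
- spare_b: The other sealed spare, the same shape. Stays there.
- timer: Kitchen timer, 68 x 68 x 22 mm, lying between rack and reader; origin under its centre. Stays there.
- note_pad: Note pad, 76 x 76 x 16 mm, lying between rack and reader; origin under its centre. Stays there.
There are look-alikes about, which are no part of the job. Leave any black or green look-alike of the swab alone.

How it is judged:
By the outcome, as a careful person would: the job done as asked, in the order asked, and still so for the second after the job is handed in, with the robot touching nothing.
It also fails if it takes over 56 s, if anything falls off the work surface, if the arm or the gripper's body presses on something with over 40 N, if the wrist force passes 120 N, or if a joint passes its speed limit or range.

ROBOT

A 6-joint arm with a two-finger parallel gripper is mounted at the origin on a cart in front of the work surface, level with it; the furniture and walls round the work are solid. World frame = base frame: x ahead of the robot, y to its left, z up, the work surface at z = 0. Lengths are in m, angles in rad, forces in N, time in s.
With the tool pointing down it reaches from about 0.35 to 0.95 m from the base axis. Payload 17.4 kg.
Tool frame: the origin (TCP) lies midway between the tips of the shut fingers; the grasp point (between the pads) lies env.grip_depth behind it (env.grip_depth is the distance from the TCP to the grasp point, in m); z points along the fingers, y is the direction in which the jaws open and shut (so a half turn about z gives the same grasp; the last joint's range is limited). The gripper opens to 93 mm and grips with 3 to 60 N. Pads are 15 mm wide; open, the fingers measure 128 mm over their backs; the gripper's body (75 mm by 188 mm) begins 65 mm behind the grasp point.
Start: joints at [-0.038, 0.116, 1.442, -0, 1.584, -0.038], TCP at [0.675, -0, 0.219] pointing down, gripper open.
Joint ranges: [-2.83, 2.83], [-0.83, 2.19], [0.07, 2.5], [-1.14, 4.28], [0.01, 3], [-2.97, 2.97]. Speed limits (rad/s): [1.89, 1.89, 2.22, 3.14, 3.14, 3.14].

INTERFACE

Orientations are given as [roll, pitch, yaw] about the fixed x, y, z axes, in that order (R = Rz(yaw) Ry(pitch) Rx(roll)).
In Python, from workcell import env gives the robot as it stands.
- The arm moves only by the shell command python3 -m creep 'ROWS' [OPENING] [FORCE]. ROWS is JSON, a list of rows, each an object of numbers: "tx", "ty", "tz": the shift along the tool's x, y, z in cm; "ax", "ay", "az": the turn, a rotation vector about the tool's x, y, z in rad. In form: [{"tx": .., "ty": .., "tz": .., "ax": .., "ay": .., "az": ..}, ...]. A call has 1 to 12 rows; each row shifts and turns the commanded pose from where the row before left it, along the tool's axes as they then stand; what a row does not reach is not made up. A row lasts 1/12 s, in which the tool goes at most 41.7 mm and 7.16 degrees, less where a joint would pass 70% of its speed; a pose out of reach is approached as far as the arm can. A call with a gripper value outside its range is refused whole. OPENING is the opening in per cent of the stroke, from 0 (shut) to 100 (fully open), set as the call begins (- or left out, the last holds). The fingers move at their own pace and stop on an object; FORCE is the grip in N (left out, the last holds). Time passes only in rows, so rows that do not move let the fingers close. It gives the time, the measured TCP pose, the force and the opening at its end, in the units of the state.
- env.sense(): the state, without advancing time (a new reading comes with each control period).
- env.camera(name): name is "scene" or "side" or "wrist"; returns the picture (480x640x3 uint8, red, green, blue); there is no depth.
- env.camera_model(name): a dict with "fx", "fy", "cx", "cy" (pixels), "pose" (4x4, takes a point from camera to world coordinates). Camera axes: x right, y down, z forward; pixel columns grow to the right and rows downward; lengths in m; the calibration is good to about 2 mm. A picture is of the moment at which its call begins: read the wrist's pose just before it. camera_model takes no time and is no camera call; for the wrist camera it gives the pose at the moment of the call.
- env.finish_job(): hands the job in, once; it reports no verdict.
Trained networks look in the newest picture that a camera, given by its name, has taken for a name from the list of things; names that differ only in an ending like _2 or _b are one class to them, and where a whole thing is asked for, a point or a joint stands for the part that bears it (a point fixed in the world has none). Each returns a list of dicts, best first, with "conf" (0 to 1); they miss things now and then, are a little off and sometimes report something else, mostly with a low value. They report only what shows in the picture. A call takes as long as a camera call. They do not tell look-alikes from the thing itself.
- env.boxes_of(camera, name): "extent" ([centre column, centre row, width, height] in pixels, round what is visible of it).
The state is a dict: "clock": time; "joint_pos": joint angles; "dq": joint speeds; "tau": joint torques, N m; "tcp_pos": TCP position; "eef_rot": TCP orientation; "contact_force": force on the tool from outside, world axes, zero at the start; "wrist_torque": the same for the moment, N m; "finger_gap": finger opening in m.
Only numpy, scipy, OpenCV 4.12 (cv2) and the standard library are available. Lean on these libraries where they do the work, as an engineer would, in place of code of your own. Each camera call takes 0.05 s, during which the arm holds its last target. There are 200 camera calls.

## Working session

There is one attempt and no reset: what is moved stays moved. The work goes in short steps, Python scripts to look and compute and a shell command to move; the robot and the scene stay as the last step left them, time stands still between calls to the robot, and variables do not carry over. Pictures are saved under pics/ and viewed, about 8 in all and at most 12, crops included, and the job is handed in when it is done.

```bash
mkdir -p pics; ls
cat > h.py <<'E'
import numpy as np, cv2
from workcell import env
def save(n,f):
    im=env.camera(n); cv2.imwrite(f,im[:,:,::-1]); return im
def ray(m,u,v):
    P=np.array(m['pose']); d=np.array([(u-m['cx'])/m['fx'],(v-m['cy'])/m['fy'],1.]); return P[:3,3],P[:3,:3]@d
def onz(m,u,v,z):
    o,d=ray(m,u,v); return o+d*(z-o[2])/d[2]
def proj(m,p):
    P=np.array(m['pose']); q=P[:3,:3].T@(np.array(p)-P[:3,3]); return np.array([m['fx']*q[0]/q[2]+m['cx'],m['fy']*q[1]/q[2]+m['cy']])
def tri(rs):
    A=0;b=0
    for o,d in rs:
        d=d/np.linalg.norm(d);M=np.eye(3)-np.outer(d,d);A=A+M;b=b+M@o
    return np.linalg.solve(A,b)
E
python3 - <<'E'
from h import *
np.set_printoptions(precision=3,suppress=True)
a=save('scene','pics/a.png');b=save('side','pics/b.png')
for n in('scene','side'):
    print(n,np.array(env.camera_model(n)['pose'])[:3])
    for k in('swab','reader','hood','rack','spare_a','timer','note_pad'):
        print(k,[(np.round(d['extent']).astype(int).tolist(),round(d['conf'],2)) for d in env.boxes_of(n,k)][:5])
print(env.grip_depth,env.sense())
E
```

```text
pics
scene [[ 0.949  0.148 -0.277  0.872]
 [ 0.313 -0.384  0.869 -1.222]
 [ 0.022 -0.911 -0.411  0.566]]
swab [([290, 252, 14, 36], 0.75), ([184, 365, 16, 61], 0.71)]
reader []
hood [([366, 188, 16, 36], 0.96)]
rack [([277, 279, 57, 71], 0.83)]
spare_a [([278, 263, 13, 35], 0.63)]
timer [([303, 250, 13, 22], 0.54)]
note_pad [([328, 252, 33, 9], 0.67), ([268, 272, 16, 26], 0.21)]
side [[ 0.999  0.025 -0.025  0.621]
 [ 0.035 -0.748  0.662 -1.41 ]
 [-0.002 -0.663 -0.749  1.393]]
swab [([278, 385, 13, 26], 0.72), ([378, 164, 12, 12], 0.59)]
reader [([309, 168, 75, 69], 0.89)]
hood [([335, 152, 21, 40], 0.89), ([312, 166, 73, 73], 0.48)]
rack [([298, 277, 39, 59], 0.56)]
spare_a [([293, 278, 15, 10], 0.63), ([298, 266, 8, 5], 0.57)]
timer [([290, 232, 25, 24], 0.85)]
note_pad [([320, 229, 31, 22], 0.68)]
0.0188 {'clock': 0.8, 'joint_pos': array([-0.038,  0.116,  1.442,  0.   ,  1.584, -0.038]), 'dq': array([-0.002,  0.001,  0.   ,  0.   , -0.001, -0.   ]), 'tau': array([  0.002, -72.096, -62.274,   0.078,   0.018,   0.   ]), 'tcp_pos': array([0.675, 0.   , 0.219]), 'eef_rot': array([ 3.142, -0.   ,  1.571]), 'contact_force': array([ 0.169, -0.443, -0.22 ]), 'wrist_torque': array([-0.048, -0.033,  0.017]), 'finger_gap': 0.09289008039450646}
```

Run:
```python
from h import *
a=cv2.imread('pics/a.png');b=cv2.imread('pics/b.png')
A=cv2.resize(a[130:400,150:430],(620,598),interpolation=cv2.INTER_CUBIC);A=A[:, :400*620//620] if 0 else A
cv2.imwrite('pics/a2.png',A)
B=cv2.resize(b[110:420,220:430],(400,590),interpolation=cv2.INTER_CUBIC)
cv2.imwrite('pics/b2.png',np.hstack([cv2.resize(a[150:330,235:415],(400,590)) if 0 else cv2.resize(a[140:330,240:390],(400,507)) [:507], B[:507]]))
cv2.imwrite('pics/b3.png',cv2.resize(b[120:320,220:420],(600,600),interpolation=cv2.INTER_CUBIC))
```

```text
(no output)
```

View pics/a2.png

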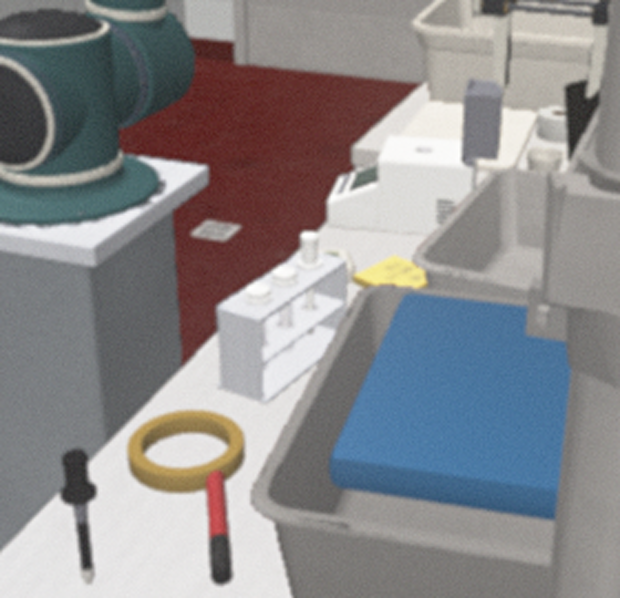

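View pics/b3.png

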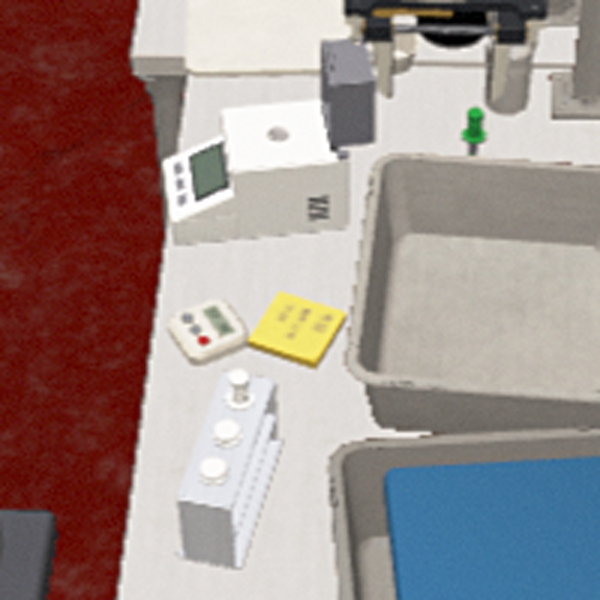

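The side crop shows white swab candidates at (299,248), the tall grip in the rack's far hole; (295,264) and (291,276) are low domed spares. The green one at (378,162) and the black one in the scene view at (184,365) are look-alikes. The tall white one at (299,248) fits. The tube mouth is at side (313,165) and scene (341,198).

Run:
```python
from h import *
np.set_printoptions(precision=4,suppress=True)
s=env.camera_model('side');c=env.camera_model('scene');w=env.camera_model('wrist')
print('swabtop',onz(s,299.3,244.5,.125),onz(c,289.6,236.5,.125))
print('spares',onz(s,295.5,264,.103),onz(s,291,276.3,.103))
print('tube',onz(s,312.8,164.7,.104),onz(c,341.8,197.7,.104))
print('housing corners',[onz(s,220+x/3,120+y/3,.1) for x,y in((221,107),(232,167),(328,103),(338,162))])
print('timer,pad',onz(s,290,231,.02),onz(s,320,229,.016))
print('wrist',np.array(w['pose']),w['fx'])
im=save('wrist','pics/w.png')
for k in('swab','reader','hood','rack','spare_a','tube_mouth'):
    print(k,[(np.round(d['extent']).astype(int).tolist(),round(d['conf'],2)) for d in env.boxes_of('wrist',k)][:5])
```

```text
swabtop [ 0.4941 -0.2882  0.125 ] [ 0.4971 -0.2969  0.125 ]
spares [ 0.4864 -0.3394  0.103 ] [ 0.4775 -0.3822  0.103 ]
tube [0.5114 0.065  0.104 ] [0.5159 0.0564 0.104 ]
housing corners [array([0.4479, 0.1109, 0.1   ]), array([0.4662, 0.017 , 0.1   ]), array([0.5611, 0.1211, 0.1   ]), array([0.5748, 0.0282, 0.1   ])]
timer,pad [ 0.4519 -0.142   0.02  ] [ 0.5416 -0.127   0.016 ]
wrist [[ 1.      0.0013 -0.0005  0.6741]
 [ 0.0011 -0.9627 -0.2704  0.0743]
 [-0.0008  0.2704 -0.9627  0.3845]
 [ 0.      0.      0.      1.    ]] 389.7271178790808
swab [([376, 100, 37, 36], 0.67)]
reader [([115, 121, 229, 196], 0.69)]
hood [([140, 109, 174, 168], 0.9)]
rack [([166, 451, 62, 52], 0.97)]
spare_a []
tube_mouth [([114, 120, 227, 195], 0.76), ([139, 109, 173, 174], 0.41)]
```

View pics/w.png

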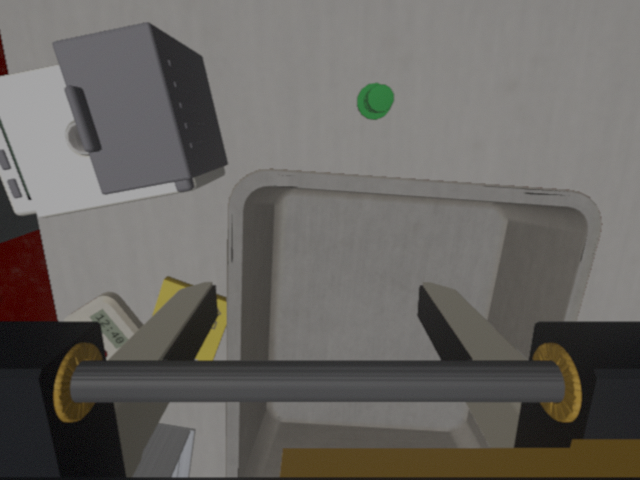

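The wrist view shows the reader upper left with its hood open, the hood hiding the tube mouth at about (80,138), and the green look-alike at (377,100). I'm moving over the used swab now.

```bash
python3 -m creep '[{"tx":-2.4,"ty":-1.5},{"tx":-2.4,"ty":-1.5},{"tx":-2.4,"ty":-1.5},{"tx":-2.4,"ty":-1.5},{"tx":-2.4,"ty":-1.5},{"tx":-2.4,"ty":-1.5},{"tx":-2.4,"ty":-1.5},{"tx":-2.4,"ty":-1.5},{"tx":-2.4,"ty":-1.5},{"tx":-2.4,"ty":-1.5},{"tx":-2.4,"ty":-1.5},{"tx":-2.4,"ty":-1.5}]' 65
python3 -m creep '[{"tx":0},{"tx":0}]'
python3 - <<'E'
from h import *
np.set_printoptions(precision=4,suppress=True)
m=env.camera_model('wrist');im=save('wrist','pics/w2.png');print(env.sense()['tcp_pos'])
for k in('swab','spare_a','rack'):
    print(k,[(np.round(d['extent'],1).tolist(),round(d['conf'],2)) for d in env.boxes_of('wrist',k)][:5])
print(proj(m,[.495,-.29,.125]),proj(m,[.495,-.29,.091]))
E
```

```text
[0.675  0.     0.2186]
swab [([377.1, 100.8, 37.7, 38.2], 0.92)]
spare_a []
rack [([165.1, 450.9, 63.6, 53.8], 0.87)]
[116.5799 554.2242] [133.8289 517.8933]invalid input at $[0]: expected keys tx, ty, tz, ax, ay, az
invalid input at $[0]: expected keys tx, ty, tz, ax, ay, az
```

View pics/w2.png

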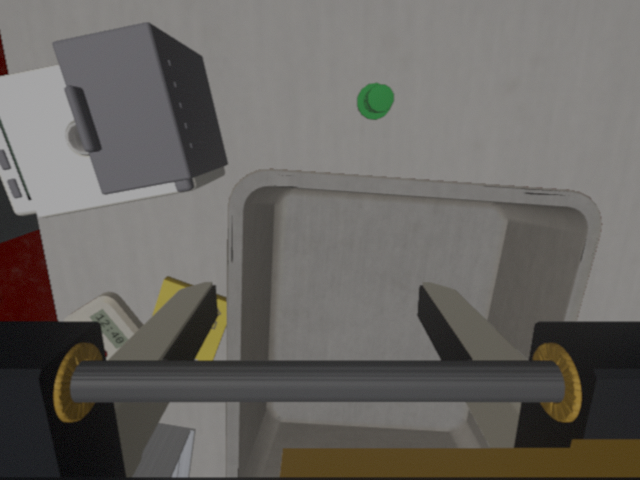

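The move was refused because each row needs all six keys, so the view is unchanged. I'm retyping the rows in full.

```bash
python3 -m creep '[{"tx":-2.4,"ty":-1.5,"tz":0,"ax":0,"ay":0,"az":0},{"tx":-2.4,"ty":-1.5,"tz":0,"ax":0,"ay":0,"az":0},{"tx":-2.4,"ty":-1.5,"tz":0,"ax":0,"ay":0,"az":0},{"tx":-2.4,"ty":-1.5,"tz":0,"ax":0,"ay":0,"az":0},{"tx":-2.4,"ty":-1.5,"tz":0,"ax":0,"ay":0,"az":0},{"tx":-2.4,"ty":-1.5,"tz":0,"ax":0,"ay":0,"az":0},{"tx":-2.4,"ty":-1.5,"tz":0,"ax":0,"ay":0,"az":0},{"tx":-2.4,"ty":-1.5,"tz":0,"ax":0,"ay":0,"az":0},{"tx":-2.4,"ty":-1.5,"tz":0,"ax":0,"ay":0,"az":0},{"tx":-2.4,"ty":-1.5,"tz":0,"ax":0,"ay":0,"az":0},{"tx":-2.4,"ty":-1.5,"tz":0,"ax":0,"ay":0,"az":0},{"tx":0,"ty":0,"tz":0,"ax":0,"ay":0,"az":0}]' 65
python3 - <<'E'
from h import *
np.set_printoptions(precision=4,suppress=True)
m=env.camera_model('wrist');im=save('wrist','pics/w3.png');print(env.sense()['tcp_pos'])
for k in('swab','spare_a','rack'):
    print(k,[(np.round(d['extent'],1).tolist(),round(d['conf'],2)) for d in env.boxes_of('wrist',k)][:5])
print(proj(m,[.495,-.29,.125]),proj(m,[.495,-.29,.091]))
E
```

```text
clock: 2.35
tcp_pos: [0.508, -0.2671, 0.2189]
eef_rot: [-3.141, 0.001, 1.568]
contact_force: [-1.3, 0.1, -1.1]
finger_gap: 0.0604
[ 0.509  -0.2657  0.2188]
swab [([299.8, 267.1, 36.7, 43.4], 0.83)]
spare_a [([290.4, 310.9, 32.5, 33.5], 0.71), ([282.8, 354.5, 25.8, 10.3], 0.56)]
rack [([297.2, 278.6, 85.5, 161.2], 0.9)]
[300.401  273.4303] [302.2146 258.3193]
```

View pics/w3.png

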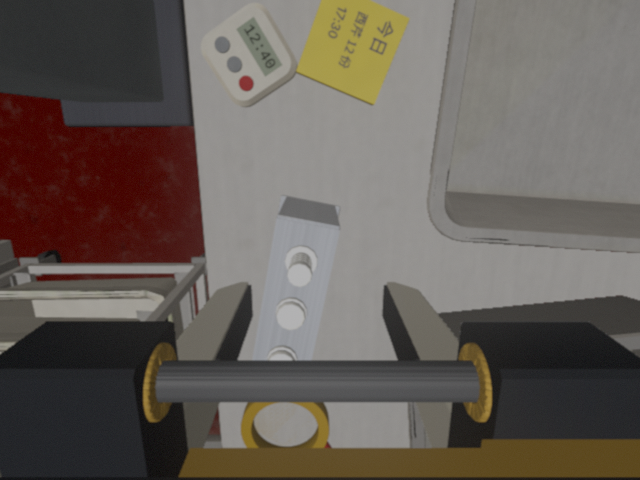

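The wrist view shows the used swab's tall grip at (300,273), with its collar at (301,261). The two low spare caps are at (291,312) and (283,353), and the timer and pad are at the top. The swab comes out at about (0.4946, -0.290), so I'm grasping there.

```bash
python3 -m creep '[{"tx":-1.3,"ty":-0.75,"tz":0,"ax":0,"ay":0,"az":0},{"tx":-1.3,"ty":-0.75,"tz":0,"ax":0,"ay":0,"az":0},{"tx":0,"ty":0,"tz":2.5,"ax":0,"ay":0,"az":0},{"tx":0,"ty":0,"tz":2.5,"ax":0,"ay":0,"az":0},{"tx":0,"ty":0,"tz":2.5,"ax":0,"ay":0,"az":0},{"tx":0,"ty":0,"tz":2.5,"ax":0,"ay":0,"az":0},{"tx":0,"ty":0,"tz":1.5,"ax":0,"ay":0,"az":0},{"tx":0,"ty":0,"tz":0.8,"ax":0,"ay":0,"az":0},{"tx":0,"ty":0,"tz":0,"ax":0,"ay":0,"az":0},{"tx":0,"ty":0,"tz":0,"ax":0,"ay":0,"az":0}]' 65
python3 - <<'E'
from h import *
np.set_printoptions(precision=4,suppress=True)
m=env.camera_model('wrist');im=save('wrist','pics/w4.png');print(env.sense()['tcp_pos'])
print([(np.round(d['extent'],1).tolist(),round(d['conf'],2)) for d in env.boxes_of('wrist','swab')][:3])
print(proj(m,[.4946,-.2902,.125]),proj(m,[.4946,-.2902,.095]))
E
python3 -m creep '[{"tx":0,"ty":0,"tz":0,"ax":0,"ay":0,"az":0},{"tx":0,"ty":0,"tz":0,"ax":0,"ay":0,"az":0},{"tx":0,"ty":0,"tz":0,"ax":0,"ay":0,"az":0},{"tx":0,"ty":0,"tz":0,"ax":0,"ay":0,"az":0},{"tx":0,"ty":0,"tz":0,"ax":0,"ay":0,"az":0},{"tx":0,"ty":0,"tz":0,"ax":0,"ay":0,"az":0},{"tx":0,"ty":0,"tz":0,"ax":0,"ay":0,"az":0},{"tx":0,"ty":0,"tz":0,"ax":0,"ay":0,"az":0}]' 0 35
```

```text
clock: 3.38
tcp_pos: [0.4955, -0.2896, 0.0963]
eef_rot: [3.141, 0.0, 1.572]
contact_force: [-0.1, -0.6, 0.6]
finger_gap: 0.0605
[ 0.4957 -0.2899  0.0969]
[([315.8, 315.4, 57.2, 83.6], 0.85)]
[317.2206 330.2586] [317.2366 298.5039]
clock: 4.15
tcp_pos: [0.495, -0.29, 0.0956]
eef_rot: [-3.142, -0.0, 1.571]
contact_force: [-1.0, 1.1, 0.5]
finger_gap: 0.0166
```

Gripped: the gap is 16.6 mm on the 16 mm grip. Lifting straight out, then moving so that the camera sits above the tube.

```bash
python3 -m creep '[{"tx":0,"ty":0,"tz":-3,"ax":0,"ay":0,"az":0},{"tx":0,"ty":0,"tz":-3,"ax":0,"ay":0,"az":0},{"tx":0,"ty":0,"tz":-3,"ax":0,"ay":0,"az":0},{"tx":0,"ty":0,"tz":-3,"ax":0,"ay":0,"az":0},{"tx":2.5,"ty":0.1,"tz":0,"ax":0,"ay":0,"az":0},{"tx":3.5,"ty":0.1,"tz":0,"ax":0,"ay":0,"az":0},{"tx":3.5,"ty":0.1,"tz":0,"ax":0,"ay":0,"az":0},{"tx":3.5,"ty":0.1,"tz":0,"ax":0,"ay":0,"az":0},{"tx":3.5,"ty":0.1,"tz":0,"ax":0,"ay":0,"az":0},{"tx":3.5,"ty":0.1,"tz":0,"ax":0,"ay":0,"az":0},{"tx":3.5,"ty":0.1,"tz":0,"ax":0,"ay":0,"az":0},{"tx":3.5,"ty":0.1,"tz":0,"ax":0,"ay":0,"az":0}]'
python3 -m creep '[{"tx":0,"ty":0,"tz":0,"ax":0,"ay":0,"az":0},{"tx":0,"ty":0,"tz":0,"ax":0,"ay":0,"az":0},{"tx":0,"ty":0,"tz":0,"ax":0,"ay":0,"az":0}]'
python3 - <<'E'
from h import *
np.set_printoptions(precision=4,suppress=True)
m=env.camera_model('wrist');im=save('wrist','pics/w5.png');print(env.sense()['tcp_pos'])
for k in('swab','reader','hood'):
    print(k,[(np.round(d['extent'],1).tolist(),round(d['conf'],2)) for d in env.boxes_of('wrist',k)][:3])
print(proj(m,[.513,.062,.104]))
import json;json.dump({k:np.array(v).tolist() for k,v in m.items()},open('m5.json','w'))
E
```

```text
clock: 5.15
tcp_pos: [0.5027, -0.0184, 0.2158]
eef_rot: [3.141, -0.0, 1.571]
contact_force: [0.7, -0.2, -0.0]
finger_gap: 0.0167
clock: 5.4
tcp_pos: [0.503, -0.0202, 0.2157]
eef_rot: [3.142, 0.0, 1.571]
contact_force: [0.4, -0.1, -0.4]
finger_gap: 0.0166
[ 0.503  -0.0207  0.2156]
swab []
reader [([360.5, 98.8, 369.8, 195.7], 0.93)]
hood [([473.1, 78.1, 152.3, 154.4], 0.76)]
[333.6091 119.1441]
```

View pics/w5.png

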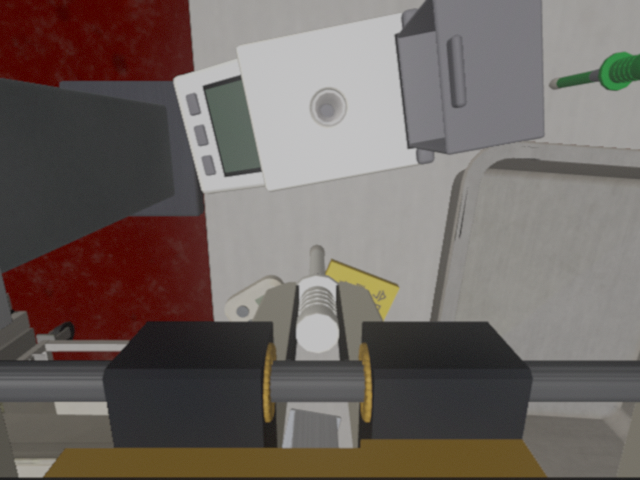

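The wrist view shows the tube mouth ring at (328,107), and the housing's top edges at (240,48), (269,188) and (432,162). The held stick's tip is at (317,250).

Run:
```python
from h import *
import json
np.set_printoptions(precision=4,suppress=True)
m=json.load(open('m5.json'))
im=cv2.imread('pics/w5.png',0)[75:140,295:362]
c=cv2.HoughCircles(cv2.GaussianBlur(im,(3,3),0),cv2.HOUGH_GRADIENT,1,30,param1=80,param2=12,minRadius=12,maxRadius=24)
print('circ',None if c is None else c[0]+[295,75,0])
print('mouth',onz(m,328,107,.104))
p=[onz(m,u,v,.1)[:2] for u,v in((240,48),(269,188),(432,162))]
print(p,'yaw',np.arctan2(*(p[2]-p[1])[::-1]),np.arctan2(*(p[0]-p[1])[::-1])-np.pi/2)
t=np.array([.503,-.0207,.2156]);print('tip exp',proj(m,t-[0,0,.0845]),'col',proj(m,t-[0,0,.0045]),'top',proj(m,t+[0,0,.0295]), 'tip pos',onz(m,317,247,.133))
```

```text
circ [[327.5 107.5  18.5]]
mouth [0.5091 0.0698 0.104 ]
[array([0.4509, 0.1068]), array([0.4671, 0.0145]), array([0.5834, 0.0332])] yaw 0.15927866561606133 0.17361659660597417
tip exp [318.6795 247.1016] col [319.203 295.595] top [319.5867 331.1334] tip pos [ 0.5019 -0.0201  0.133 ]
```

```bash
python3 -m creep '[{"tx":3,"ty":0.2,"tz":0,"ax":0,"ay":0,"az":0},{"tx":3,"ty":0.2,"tz":0,"ax":0,"ay":0,"az":0},{"tx":3,"ty":0.25,"tz":0,"ax":0,"ay":0,"az":0},{"tx":0,"ty":0,"tz":0,"ax":0,"ay":0,"az":-0.124},{"tx":0,"ty":0,"tz":0,"ax":0,"ay":0,"az":-0.124},{"tx":0,"ty":0,"tz":0,"ax":0,"ay":0,"az":-0.124},{"tx":0,"ty":0,"tz":0,"ax":0,"ay":0,"az":-0.124},{"tx":0,"ty":0,"tz":0,"ax":0,"ay":0,"az":-0.124},{"tx":0,"ty":0,"tz":0,"ax":0,"ay":0,"az":-0.124},{"tx":0,"ty":0,"tz":0,"ax":0,"ay":0,"az":-0.124},{"tx":0,"ty":0,"tz":0,"ax":0,"ay":0,"az":-0.124},{"tx":0,"ty":0,"tz":0,"ax":0,"ay":0,"az":-0.124}]'
python3 -m creep '[{"tx":0,"ty":0,"tz":0,"ax":0,"ay":0,"az":-0.124},{"tx":0,"ty":0,"tz":0,"ax":0,"ay":0,"az":-0.124},{"tx":0,"ty":0,"tz":0,"ax":0,"ay":0,"az":-0.124},{"tx":0,"ty":0,"tz":0,"ax":0,"ay":0,"az":-0.124},{"tx":0,"ty":0,"tz":0,"ax":0,"ay":0,"az":-0.124},{"tx":0,"ty":0,"tz":0.5,"ax":0,"ay":0,"az":0},{"tx":0,"ty":0,"tz":0.5,"ax":0,"ay":0,"az":0},{"tx":0,"ty":0,"tz":0.5,"ax":0,"ay":0,"az":0},{"tx":0,"ty":0,"tz":0,"ax":0,"ay":0,"az":0},{"tx":0,"ty":0,"tz":0,"ax":0,"ay":0,"az":0},{"tx":0,"ty":0,"tz":0,"ax":0,"ay":0,"az":0}]'
python3 - <<'E'
from h import *
np.set_printoptions(precision=4,suppress=True)
m=env.camera_model('wrist');im=save('wrist','pics/w6.png');t=env.sense()['tcp_pos'];print(t)
s=env.camera_model('side');b=save('side','pics/b6.png')
print('exp tip',proj(m,t-[0,0,.0845]),'mouth',proj(m,[.5095,.0695,.104]),'side tip,mouth',proj(s,t-[0,0,.0845]),proj(s,[.5095,.0695,.104]))
import json;json.dump({k:np.array(v).tolist() for k,v in m.items()},open('m6.json','w'))
A=cv2.cvtColor(im,cv2.COLOR_RGB2BGR)[170:370,220:420];B=cv2.cvtColor(b,cv2.COLOR_RGB2BGR)[115:215,260:360]
cv2.imwrite('pics/c6.png',np.hstack([cv2.resize(A,(400,400)),cv2.resize(B,(400,400),interpolation=cv2.INTER_CUBIC)]))
E
```

```text
clock: 6.6
tcp_pos: [0.5097, 0.0692, 0.2156]
eef_rot: [-3.142, -0.0, 2.692]
contact_force: [0.0, 0.0, -0.2]
finger_gap: 0.0166
clock: 7.52
tcp_pos: [0.5095, 0.0699, 0.2006]
eef_rot: [3.142, -0.0, -2.978]
contact_force: [0.5, 0.6, -0.8]
finger_gap: 0.0169
[0.5095 0.07   0.2008]
exp tip [317.9809 249.4954] mouth [317.2257 244.19  ] side tip,mouth [312.1902 160.6224] [312.2635 163.7288]
```

View pics/c6.png

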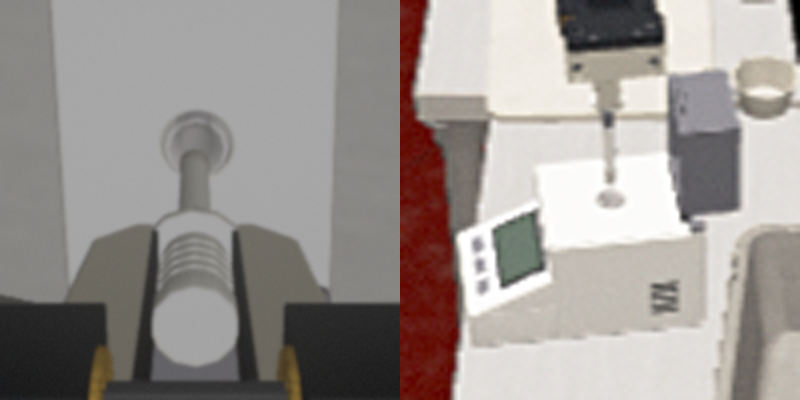

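The wrist crop shows the stick tip at about (316,245), over the mouth ring centred at (319,242); the side crop agrees within about 2 mm. I'm adding a 1 mm shift and feeling the way in.

```bash
python3 -m creep '[{"tx":0,"ty":0.12,"tz":0.5,"ax":0,"ay":0,"az":0},{"tx":0,"ty":0,"tz":0.7,"ax":0,"ay":0,"az":0},{"tx":0,"ty":0,"tz":0.7,"ax":0,"ay":0,"az":0},{"tx":0,"ty":0,"tz":0.7,"ax":0,"ay":0,"az":0},{"tx":0,"ty":0,"tz":0.7,"ax":0,"ay":0,"az":0},{"tx":0,"ty":0,"tz":0,"ax":0,"ay":0,"az":0}]' - 40
python3 -c "
from h import *
s=env.sense();print(s['contact_force'],s['wrist_torque'],s['tcp_pos'])"
```

```text
clock: 8.12
tcp_pos: [0.5087, 0.0711, 0.1656]
eef_rot: [3.141, -0.002, -2.976]
contact_force: [0.0, -0.1, -0.8]
finger_gap: 0.0167
[ 0.02211132 -0.14622404 -0.78733299] [ 0.08322966 -0.049392    0.02000463] [0.50870928 0.07112437 0.16564079]
```

It entered freely: the tip is about 23 mm inside with no force. On to the seal.

```bash
python3 -m creep '[{"tx":0,"ty":0,"tz":0.7,"ax":0,"ay":0,"az":0},{"tx":0,"ty":0,"tz":0.7,"ax":0,"ay":0,"az":0},{"tx":0,"ty":0,"tz":0.7,"ax":0,"ay":0,"az":0},{"tx":0,"ty":0,"tz":0.7,"ax":0,"ay":0,"az":0},{"tx":0,"ty":0,"tz":0.4,"ax":0,"ay":0,"az":0},{"tx":0,"ty":0,"tz":0.4,"ax":0,"ay":0,"az":0},{"tx":0,"ty":0,"tz":0.4,"ax":0,"ay":0,"az":0},{"tx":0,"ty":0,"tz":0,"ax":0,"ay":0,"az":0}]'
```

```text
clock: 8.78
tcp_pos: [0.5094, 0.0712, 0.1274]
eef_rot: [3.142, 0.0, -2.976]
contact_force: [-1.0, 0.5, 0.5]
finger_gap: 0.0169
```

```bash
python3 -m creep '[{"tx":0,"ty":0,"tz":0.4,"ax":0,"ay":0,"az":0},{"tx":0,"ty":0,"tz":0.4,"ax":0,"ay":0,"az":0},{"tx":0,"ty":0,"tz":0.2,"ax":0,"ay":0,"az":0},{"tx":0,"ty":0,"tz":0,"ax":0,"ay":0,"az":0}]'
python3 -m creep '[{"tx":0,"ty":0,"tz":0.3,"ax":0,"ay":0,"az":0},{"tx":0,"ty":0,"tz":0.3,"ax":0,"ay":0,"az":0},{"tx":0,"ty":0,"tz":0.15,"ax":0,"ay":0,"az":0},{"tx":0,"ty":0,"tz":0,"ax":0,"ay":0,"az":0}]'
python3 - <<'E'
from h import *
im=save('wrist','pics/w7.png');b=save('side','pics/b7.png');t=env.sense();print(t['tcp_pos'],t['contact_force'])
A=cv2.cvtColor(im,cv2.COLOR_RGB2BGR)[150:350,220:420];B=cv2.cvtColor(b,cv2.COLOR_RGB2BGR)[115:215,260:360]
cv2.imwrite('pics/c7.png',np.hstack([cv2.resize(A,(400,400)),cv2.resize(B,(400,400),interpolation=cv2.INTER_CUBIC)]))
E
```

```text
clock: 9.12
tcp_pos: [0.5095, 0.0712, 0.1178]
eef_rot: [-3.142, 0.001, -2.976]
contact_force: [0.3, 0.3, 2.5]
finger_gap: 0.016
clock: 9.45
tcp_pos: [0.5095, 0.0712, 0.1103]
eef_rot: [-3.142, 0.001, -2.976]
contact_force: [0.6, 0.1, 3.5]
finger_gap: 0.0163
[0.50945517 0.07118291 0.11038321] [-0.77320528  0.51680551  3.51743653]
```

View pics/c7.png

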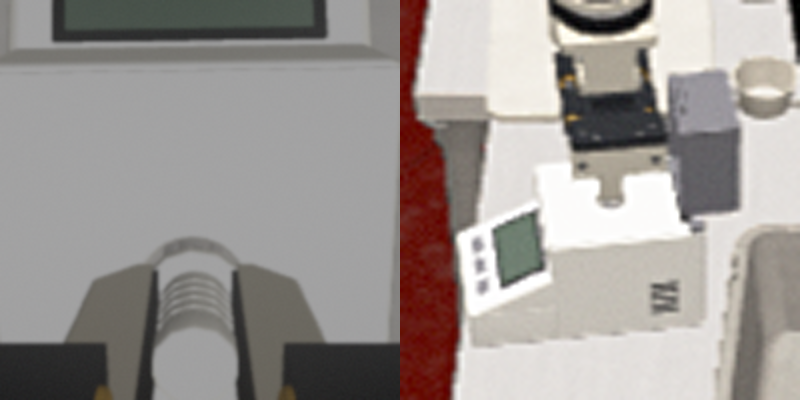

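The wrist crop shows the collar just above the tube's rim arc at about (315,269), and the grip still sits in the fingers as before. I'll press on until the force rises at the rim.

```bash
python3 -m creep '[{"tx":0,"ty":0,"tz":0.15,"ax":0,"ay":0,"az":0},{"tx":0,"ty":0,"tz":0.1,"ax":0,"ay":0,"az":0},{"tx":0,"ty":0,"tz":0,"ax":0,"ay":0,"az":0}]' - 60
python3 -m creep '[{"tx":0,"ty":0,"tz":0.1,"ax":0,"ay":0,"az":0},{"tx":0,"ty":0,"tz":0.1,"ax":0,"ay":0,"az":0},{"tx":0,"ty":0,"tz":0,"ax":0,"ay":0,"az":0}]'
```

```text
clock: 9.8
tcp_pos: [0.5097, 0.0712, 0.1085]
eef_rot: [-3.142, 0.001, -2.976]
contact_force: [-1.3, -0.1, 9.1]
finger_gap: 0.0161
clock: 10.05
tcp_pos: [0.5103, 0.0713, 0.1083]
eef_rot: [-3.141, 0.003, -2.976]
contact_force: [-6.9, -0.2, 25.3]
finger_gap: 0.016
```

The descent stalled at TCP z 0.1083, where a seated collar should put it, with 25 N. It is seated, so I'm unloading, releasing and rising.

```bash
python3 -m creep '[{"tx":0,"ty":0,"tz":-0.15,"ax":0,"ay":0,"az":0},{"tx":0,"ty":0,"tz":0,"ax":0,"ay":0,"az":0}]'
python3 -m creep '[{"tx":0,"ty":0,"tz":0,"ax":0,"ay":0,"az":0},{"tx":0,"ty":0,"tz":0,"ax":0,"ay":0,"az":0},{"tx":0,"ty":0,"tz":0,"ax":0,"ay":0,"az":0},{"tx":0,"ty":0,"tz":0,"ax":0,"ay":0,"az":0},{"tx":0,"ty":0,"tz":-0.5,"ax":0,"ay":0,"az":0},{"tx":0,"ty":0,"tz":-2,"ax":0,"ay":0,"az":0},{"tx":0,"ty":0,"tz":-2.5,"ax":0,"ay":0,"az":0},{"tx":0,"ty":0,"tz":-2.5,"ax":0,"ay":0,"az":0},{"tx":0,"ty":0,"tz":-2.5,"ax":0,"ay":0,"az":0},{"tx":0,"ty":0,"tz":-2.5,"ax":0,"ay":0,"az":0},{"tx":0,"ty":0,"tz":0,"ax":0,"ay":0,"az":0}]' 40
python3 - <<'E'
from h import *
np.set_printoptions(precision=4,suppress=True)
m=env.camera_model('wrist');im=save('wrist','pics/w8.png');t=env.sense();print(t['tcp_pos'],t['contact_force'])
b=save('side','pics/b8.png');s=env.camera_model('side')
print([(np.round(d['extent'],1).tolist(),round(d['conf'],2)) for d in env.boxes_of('wrist','swab')][:3])
p=[.5095,.071,.104]
for z in(.104,.108,.138):print(z,proj(m,[p[0],p[1],z]),proj(s,[p[0],p[1],z]))
A=cv2.cvtColor(im,cv2.COLOR_RGB2BGR)[150:350,220:420];B=cv2.cvtColor(b,cv2.COLOR_RGB2BGR)[115:215,260:360]
cv2.imwrite('pics/c8.png',np.hstack([cv2.resize(A,(400,400)),cv2.resize(B,(400,400),interpolation=cv2.INTER_CUBIC)]))
E
```

```text
clock: 10.22
tcp_pos: [0.5099, 0.0712, 0.1084]
eef_rot: [-3.141, 0.002, -2.976]
contact_force: [-2.2, -0.7, 13.2]
finger_gap: 0.0158
clock: 11.13
tcp_pos: [0.5104, 0.0712, 0.2374]
eef_rot: [-3.141, 0.006, -2.976]
contact_force: [0.0, 0.3, 0.8]
finger_gap: 0.0374
[0.51   0.0712 0.2348] [-0.1004 -0.4952 -1.2772]
[([315.4, 233.6, 35.1, 38.1], 0.73), ([315.1, 346.6, 102.3, 124.1], 0.72), ([306.6, 424.4, 22.9, 43.2], 0.69)]
0.104 [317.6603 229.2773] [312.2895 163.4123]
0.108 [317.6747 230.5522] [312.259 162.439]
0.138 [317.7961 241.2469] [312.0272 155.0428]
```

View pics/c8.png

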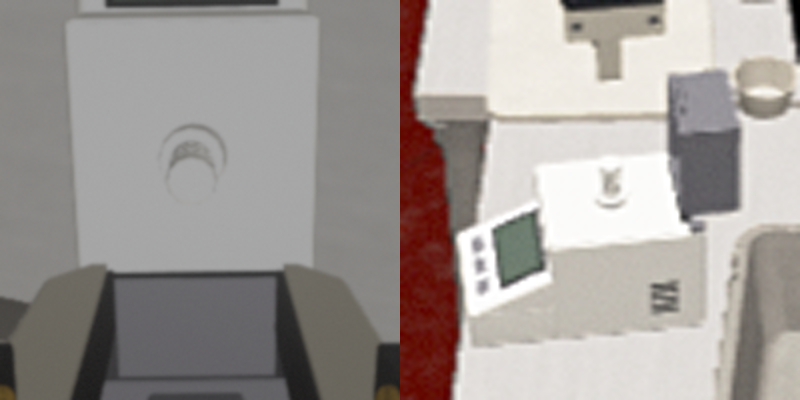

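The swab is standing home: its button top is at wrist (315,240), against a predicted 241 for seated, and the collar lies on the rim in both views. Next I'm going over the hood and behind it, with the fingers shut.

```bash
python3 -m creep '[{"tx":-1,"ty":0,"tz":0,"ax":0,"ay":0,"az":0},{"tx":-2,"ty":0,"tz":0,"ax":0,"ay":0,"az":0},{"tx":-2.5,"ty":0,"tz":0,"ax":0,"ay":0,"az":0},{"tx":-2.5,"ty":0,"tz":0,"ax":0,"ay":0,"az":0},{"tx":-2.5,"ty":0,"tz":0,"ax":0,"ay":0,"az":0},{"tx":-2.5,"ty":0,"tz":0,"ax":0,"ay":0,"az":0},{"tx":-0.8,"ty":0,"tz":0,"ax":0,"ay":0,"az":0},{"tx":0,"ty":0,"tz":0,"ax":0,"ay":0,"az":0},{"tx":0,"ty":0,"tz":1.5,"ax":0,"ay":0,"az":0},{"tx":0,"ty":0,"tz":1.5,"ax":0,"ay":0,"az":0},{"tx":0,"ty":0,"tz":0,"ax":0,"ay":0,"az":0}]' 0 20
python3 -m creep '[{"tx":0,"ty":0,"tz":1.5,"ax":0,"ay":0,"az":0},{"tx":0,"ty":0,"tz":1.5,"ax":0,"ay":0,"az":0},{"tx":0,"ty":0,"tz":1.2,"ax":0,"ay":0,"az":0},{"tx":0,"ty":0,"tz":0,"ax":0,"ay":0,"az":0}]'
```

```text
clock: 12.2
tcp_pos: [0.6435, 0.0936, 0.1977]
eef_rot: [3.141, -0.005, -2.976]
contact_force: [0.0, 0.0, -0.6]
finger_gap: -0.0
clock: 12.53
tcp_pos: [0.6442, 0.0937, 0.1565]
eef_rot: [3.141, -0.004, -2.976]
contact_force: [0.4, -0.1, -0.5]
finger_gap: 0.0004
```

```bash
python3 -m creep '[{"tx":1,"ty":0,"tz":0,"ax":0,"ay":0,"az":0},{"tx":1,"ty":0,"tz":0,"ax":0,"ay":0,"az":0},{"tx":1,"ty":0,"tz":0,"ax":0,"ay":0,"az":0},{"tx":0.8,"ty":0,"tz":0,"ax":0,"ay":0,"az":0},{"tx":0.8,"ty":0,"tz":0,"ax":0,"ay":0,"az":0},{"tx":0.8,"ty":0,"tz":0,"ax":0,"ay":0,"az":0}]'
python3 -m creep '[{"tx":0.8,"ty":0,"tz":0,"ax":0,"ay":0,"az":0},{"tx":0.8,"ty":0,"tz":0,"ax":0,"ay":0,"az":0},{"tx":0.8,"ty":0,"tz":0,"ax":0,"ay":0,"az":0},{"tx":0.8,"ty":0,"tz":0,"ax":0,"ay":0,"az":0},{"tx":0.8,"ty":0,"tz":0,"ax":0,"ay":0,"az":0},{"tx":0.8,"ty":0,"tz":0,"ax":0,"ay":0,"az":0},{"tx":0.8,"ty":0,"tz":0,"ax":0,"ay":0,"az":0},{"tx":0,"ty":0,"tz":0,"ax":0,"ay":0,"az":0}]'
python3 - <<'E'
from h import *
im=save('wrist','pics/w9.png');b=save('side','pics/b9.png')
A=cv2.cvtColor(im,cv2.COLOR_RGB2BGR);B=cv2.cvtColor(b,cv2.COLOR_RGB2BGR)[115:215,260:360]
cv2.imwrite('pics/c9.png',np.hstack([cv2.resize(A,(400,300)),cv2.resize(B,(300,300),interpolation=cv2.INTER_CUBIC)]))
E
```

```text
clock: 13.03
tcp_pos: [0.592, 0.0849, 0.1616]
eef_rot: [-3.141, 0.003, -2.976]
contact_force: [4.3, -0.5, 7.9]
finger_gap: 0.0004
clock: 13.7
tcp_pos: [0.5355, 0.0756, 0.1601]
eef_rot: [3.142, -0.0, -2.976]
contact_force: [-1.4, -0.4, 0.3]
finger_gap: 0.0006
```

View pics/c9.png

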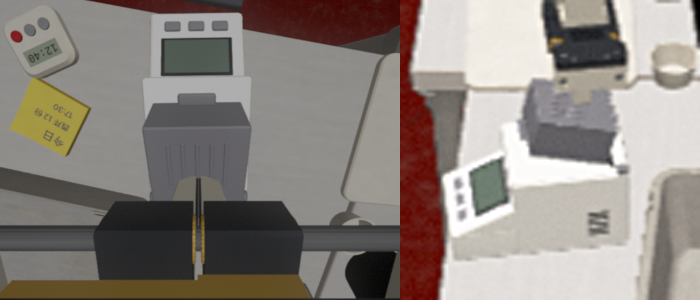

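The hood has swung over and looks shut in both views. I'm pressing lightly near its front to confirm; the top should be at z 0.148.

```bash
python3 -m creep '[{"tx":1,"ty":0,"tz":-0.5,"ax":0,"ay":0,"az":0},{"tx":1.5,"ty":0,"tz":-0.5,"ax":0,"ay":0,"az":0},{"tx":1.5,"ty":0,"tz":0,"ax":0,"ay":0,"az":0},{"tx":0,"ty":0,"tz":0.5,"ax":0,"ay":0,"az":0},{"tx":0,"ty":0,"tz":0.5,"ax":0,"ay":0,"az":0},{"tx":0,"ty":0,"tz":0.5,"ax":0,"ay":0,"az":0},{"tx":0,"ty":0,"tz":0.3,"ax":0,"ay":0,"az":0},{"tx":0,"ty":0,"tz":0,"ax":0,"ay":0,"az":0}]'
python3 -m creep '[{"tx":0,"ty":0,"tz":0.2,"ax":0,"ay":0,"az":0},{"tx":0,"ty":0,"tz":0.2,"ax":0,"ay":0,"az":0},{"tx":0,"ty":0,"tz":0,"ax":0,"ay":0,"az":0}]'
```

```text
clock: 14.47
tcp_pos: [0.4975, 0.0692, 0.1507]
eef_rot: [3.141, -0.002, -2.976]
contact_force: [0.2, 0.9, 0.6]
finger_gap: 0.0004
clock: 14.72
tcp_pos: [0.4978, 0.0692, 0.1484]
eef_rot: [-3.142, 0.0, -2.976]
contact_force: [0.6, -0.1, -0.8]
finger_gap: 0.0004
```

```bash
python3 -m creep '[{"tx":0,"ty":0,"tz":0.15,"ax":0,"ay":0,"az":0},{"tx":0,"ty":0,"tz":0.1,"ax":0,"ay":0,"az":0},{"tx":0,"ty":0,"tz":0,"ax":0,"ay":0,"az":0}]'
```

```text
clock: 14.97
tcp_pos: [0.4979, 0.0692, 0.1479]
eef_rot: [-3.141, 0.002, -2.976]
contact_force: [-10.3, -1.5, 21.7]
finger_gap: 0.0002
```

Firm contact at z 0.148, so the hood is fully shut. Retreating for a last look.

```bash
python3 -m creep '[{"tx":0,"ty":0,"tz":-1,"ax":0,"ay":0,"az":0},{"tx":0,"ty":0,"tz":-2.5,"ax":0,"ay":0,"az":0},{"tx":0,"ty":0,"tz":-2.5,"ax":0,"ay":0,"az":0},{"tx":0,"ty":0,"tz":-2.5,"ax":0,"ay":0,"az":0},{"tx":0,"ty":0,"tz":-2.5,"ax":0,"ay":0,"az":0},{"tx":0,"ty":0,"tz":-1,"ax":0,"ay":0,"az":0},{"tx":0,"ty":0,"tz":0,"ax":0,"ay":0,"az":0},{"tx":0,"ty":0,"tz":0,"ax":0,"ay":0,"az":0}]'
python3 - <<'E'
from h import *
np.set_printoptions(precision=1,suppress=True)
b=save('side','pics/b10.png');a=save('scene','pics/a10.png')
s=env.camera_model('side')
for k in('spare_a','timer','note_pad'):
    print(k,[(np.round(d['extent'],1).tolist(),round(d['conf'],2)) for d in env.boxes_of('side',k)][:3])
A=cv2.cvtColor(a,cv2.COLOR_RGB2BGR)[150:330,240:420];B=cv2.cvtColor(b,cv2.COLOR_RGB2BGR)[120:320,220:420]
cv2.imwrite('pics/c10.png',np.hstack([cv2.resize(A,(400,400)),cv2.resize(B,(400,400))]))
E
```

```text
clock: 15.63
tcp_pos: [0.4975, 0.0692, 0.2649]
eef_rot: [-3.142, -0.0, -2.976]
contact_force: [0.2, -0.7, -0.7]
finger_gap: 0.0004
spare_a [([298.3, 264.9, 6.6, 10.0], 0.64), ([293.1, 277.9, 10.9, 11.3], 0.54)]
timer [([290.2, 230.7, 27.2, 19.0], 0.81), ([319.4, 230.2, 29.3, 23.7], 0.72)]
note_pad [([318.6, 230.2, 30.8, 23.5], 0.56), ([316.6, 160.1, 30.7, 30.2], 0.26)]
```

View pics/c10.png

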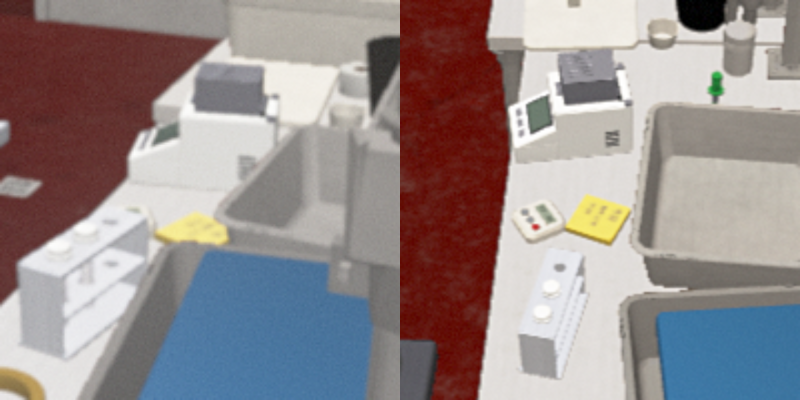

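The final views show the hood flat shut on the housing, the far rack hole empty, both spares in place, and the timer and pad unmoved. Nothing is touching the robot, so I'm handing it in.

```bash
python3 -c "
from workcell import env
print(env.finish_job())"
```

```text
the job is handed in; nothing more can be done
None
```

I took the used swab from the rack's far hole, pressed it home in the reader's tube, then swung the hood shut and handed the job in at about 16 s.

**Swab:** The push stalled at tool height 0.1083 m, where a seated collar should put it (0.1085 m), with about 25 N. After release, its button top showed within about 1 pixel of where a seated swab would.

**Hood:** A light press on its top met firm contact at 0.148 m, which is the shut height, with about 22 N. The last side and scene pictures show it flat on the housing.

**Left in place:** Both spares are still in the rack, the timer and note pad have not moved, and the gripper is clear of everything.

**Checks that disagreed or failed:**
- **Tube position:** The wrist and side cameras differed by 2–4 mm. I went by the wrist view, and the stick entered without force.
- **Seal force:** The wrist force read only 0.5–3.5 N over most of the push through the seal, not the expected 8 N. The stall height and pictures still show the swab home.
- **Refused command:** My first move was rejected for missing row keys, and nothing moved.

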